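# Lever up the balance slab and shim its front edge

### The arm

A 6-joint arm with a two-finger parallel gripper is mounted at the origin on the work surface. World frame = base frame: x ahead of the robot, y to its left, z up, the work surface at z = 0. Lengths are in mm, angles in rad, forces in N, time in s.
With the tool pointing down it reaches from about 350 to 775 mm from the base axis. Payload 7.3 kg.
Tool frame: the origin (TCP) lies at the very end of the fingers, on their centre line; the grasp point (between the pads) lies 19 mm behind it; z points along the fingers, y is the line along which they close (so a half turn about z gives the same grasp; the last joint's range is limited). The gripper opens to 92 mm and grips with 3 to 60 N. Pads are 19 mm wide; open, the fingers measure 130 mm over their backs; the gripper's body (75 mm by 190 mm) begins 47 mm behind the grasp point.
Start: joints at [-1.292, 0.342, 1.524, -0, 1.275, -0.146], TCP at [216.397, -478.349, 226.741] pointing down, gripper open.
Joint ranges: [-2.53, 2.53], [-0.77, 2.02], [0.04, 2.7], [-1, 4.14], [0.28, 2.66], [-3.11, 3.11]. Speed limits (rad/s): [2.57, 2.57, 3.14, 3.14, 3.14, 3.14].

### API

Orientations are given as [roll, pitch, yaw] about the fixed x, y, z axes, in that order (R = Rz(yaw) Ry(pitch) Rx(roll)).
In Python, from plant import get_obs, capture, close_job gives the robot as it stands. The module is installed in compiled form; this text tells all that it offers.
- The arm moves only by the shell command python3 -m handwheel 'ROWS'. ROWS is JSON, a list of rows, each a list of 3 entries, a list of its own where there are three numbers: the turn, a rotation vector about the tool's x, y, z in degrees, then the shift along the tool's x, y, z in m, then the opening, from 0 (shut) to 1 (fully open). A call has 1 to 12 rows; each row is the pose to reach, as a shift and turn from the pose commanded when the call began, along the tool's axes at that moment; what a row does not reach only later rows make up. A row lasts 1/10 s, in which the tool goes at most 50 mm and 8.59 degrees, less where a joint would pass 70% of its speed; a pose out of reach is approached as far as the arm can. A call with a gripper value outside its range is refused whole. The fingers move at their own pace and stop on an object; the grip force is fixed at half the most. Time passes only in rows, so rows that repeat a pose let the fingers close. It gives the time, the measured TCP pose, the force, the opening and the grip force at its end, in the units of the state.
- get_obs(): the state, without advancing time (a new reading comes with each control period).
- capture(name): name is "scene" or "top" or "wrist"; returns a dict with "image" (420x560x3 uint8, red, green, blue), "depth" (420x560 float32, mm along the optical axis (not along the pixel's ray), 0 where there is no reading), "fx", "fy", "cx", "cy" (pixels), "camera_from_world" (4x4, takes a point from world to camera coordinates). Camera axes: x right, y down, z forward; pixel columns grow to the right and rows downward; lengths in mm; the calibration is good to about 2 mm. A picture is of the moment at which its call begins.
- close_job(): hands the job in; it is judged then, once.
The state is a dict: "time": time; "joint_positions": joint angles; "dq": joint speeds; "tau": joint torques, N m; "tool_pos": TCP position; "tcp_rot": TCP orientation; "contact_force": force on the tool from outside, world axes, zero at the start; "moment": the same for the moment, N m; "grip_width": finger opening in mm; "finger_force": force on a finger pad.
Only numpy, scipy, OpenCV 4.12 (cv2) and the standard library are available. Lean on these libraries where they do the work, as an engineer would, in place of code of your own. Each camera call takes 0.05 s, during which the arm holds its last target. There are 200 camera calls.

### The job

Lay the pry bar over the steel fulcrum block with its thin tip under the front edge of the stone balance slab and press its handle down to the bench, so that the edge rises; let go, as the bar's own weight keeps it down. Then pick up the thicker of the two wooden shims and slide it, end first and square to the edge, flat along the bench well under the raised edge, beside the bar, and leave it there. The bar may stay in place.

Things in the scene. Friction and masses are not known exactly. Their poses are not given: they have to be found in the camera images.
- slab: Marble slab, mm: 150 deep (x) x 260 wide (y) x 22 thick, 2.2 kg, free hinge along its back lower edge. Origin: middle of its front lower edge, 20 above the bench when down; x points back to the hinge. Starts down; 12 N lifts the edge, it falls back if let go. Space under the edge is open, 20 high, between rubber feet (20 across) at y +-118. Levered fully, the edge is up by 16.
- fulcrum: Loose steel block, 40 x 44 (y) x 24 mm high, 0.4 kg; its top is a rounded ridge (radius 10) along y. Origin: centre of underside. Already in place: about 46 in front of the slab edge (slab x -46), on the slab's -y side (y -55 to -75), ridge along the edge.
- bar: Steel pry bar lying flat, 360 mm, 0.73 kg, flush underside. Origin: mid-length, underside; x to the tip. x 130..180 tip 18 wide, 6 thick; -80..130 shaft 18 x 12; -180..-80 dark handle 24 x 18. Balances (grip) at x -40. Goes square to the edge over the fulcrum, tip 15 under the edge; slope it 20 deg tip-down to enter; handle on bench = 5 deg tip-up, and its weight then holds the slab up.
- shim: Thicker wooden shim: plain block 90 long (x) x 30 wide (y) x 27 thick (z) mm, 60 g, flat on the bench in front of the slab's +y half. Origin: centre of underside. Another wooden shim, same length and width but only 10 thick, lies near it and is not wanted.
Things that resemble listed ones, but are neither listed nor needed, are in the scene too. What is shaped like the fulcrum but orange or red is not meant.

How it is judged (in metres and radians):
On the way:
1. the slab's edge is raised by the bar over the fulcrum block (angle between slab's own z axis and vertical above 0.075 rad and contact force between bar and slab above 1 N and contact force between bar and fulcrum above 1 N), for 0.3 s.
At the end, for the whole second after the job is handed in: The thick shim lies flat on the bench at rest, its end 12 mm or more under the slab's front edge, square to it within 20 degrees, its middle within 105 mm of the edge's middle sideways and at most 30 mm behind the edge; the slab is still raised (tilt over 0.04 rad), on bar or shim (x of shim in the frame of slab between -0.033 and 0.03 m and y of shim in the frame of slab between -0.105 and 0.105 m and angle between the x axis of shim and the x axis of slab, either way round below 0.35 rad and angle between shim's own z axis and vertical below 0.1 rad and height (world z) of shim below 0.006 m and angle between slab's own z axis and vertical above 0.04 rad and linear speed of shim below 0.02 m/s); the robot touches nothing.
It also fails if it takes over 56 s, if anything falls off the work surface, if the arm or the gripper's body presses on something with over 40 N, if the wrist force passes 120 N, or if a joint passes its speed limit or range.

## Working session

There is one attempt and no reset: what is moved stays moved. The work goes in short steps, Python scripts to look and compute and a shell command to move; the robot and the scene stay as the last step left them, time stands still between calls to the robot, and variables do not carry over. Pictures are saved under pics/ and viewed, at most 10 in all, crops included, and the job is handed in when it is done.

```bash
mkdir -p pics; cat > h.py <<'E'
import numpy as np,cv2
from plant import get_obs,capture
from scipy.spatial.transform import Rotation as Ro
def pts(c):
    d=c['depth'];h,w=d.shape;u,v=np.meshgrid(np.arange(w),np.arange(h))
    P=np.stack([(u-c['cx'])/c['fx']*d,(v-c['cy'])/c['fy']*d,d,np.ones_like(d)],-1)
    W=P@np.linalg.inv(np.array(c['camera_from_world'])).T
    W=W[...,:3];W[d==0]=np.nan;return W
def plane(c,u,v,z):
    M=np.linalg.inv(np.array(c['camera_from_world']));r=M[:3,:3]@np.array([(u-c['cx'])/c['fx'],(v-c['cy'])/c['fy'],1]);o=M[:3,3]
    return o+r*(z-o[2])/r[2]
def save(c,n): cv2.imwrite('pics/'+n,c['image'][...,::-1])
E
python3 - <<'E'
from h import *
import pickle
o=get_obs();print(o['time'],o['tool_pos'],o['tcp_rot'],o['grip_width'])
for n in('top','scene'):
    c=capture(n);save(c,n+'0.png');pickle.dump(c,open(n+'0.pkl','wb'));print(n,np.round(c['camera_from_world'],3).tolist(),c['fx'])
E
```

```text
0.0 [ 216.27313188 -477.92277291  226.03692057] [-3.14004601e+00 -2.35570528e-04  4.24793610e-01] 91.7714933796879
top [[0.006, -1.0, 0.006, -29.894], [-1.0, -0.007, -0.026, 554.091], [0.026, -0.006, -1.0, 960.528], [0.0, 0.0, 0.0, 1.0]] 393.378981280112
scene [[0.873, 0.488, -0.009, -490.993], [0.268, -0.495, -0.826, -103.464], [-0.407, 0.719, -0.563, 1341.325], [0.0, 0.0, 0.0, 1.0]] 405.9057012506937
```

View pics/top0.png

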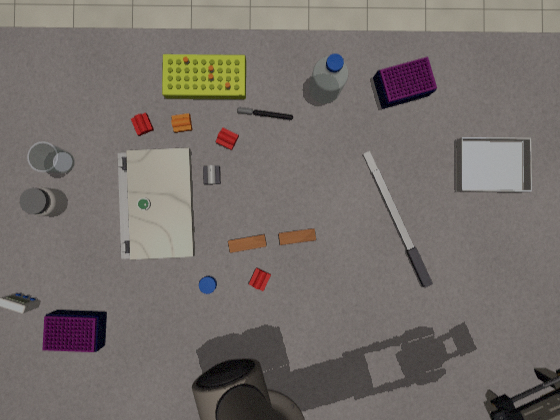

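View pics/scene0.png

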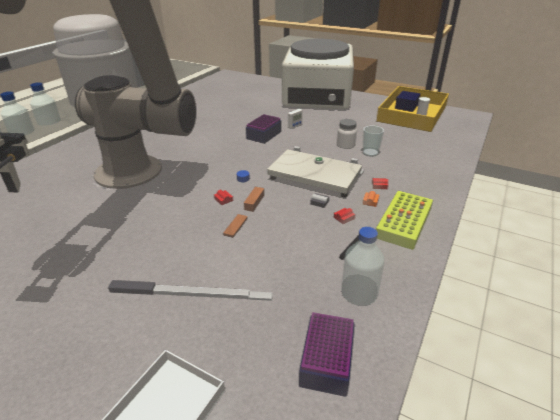

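The top view shows the slab at (160,203) with its front edge at column ~191, the grey fulcrum at (212,175), and two shims at (247,243) and (297,237). The bar runs from its tip at (369,154) to its handle at (426,283). The red and orange blocks and the small black tool are decoys.

```bash
python3 - <<'E'
from h import *
import pickle
c=pickle.load(open('top0.pkl','rb'));W=pts(c);im=c['image'];hsv=cv2.cvtColor(im,cv2.COLOR_RGB2HSV)
bench=W[260:340,260:340,2];print('bench z',np.nanmedian(bench))
# shims
m=cv2.inRange(hsv,(5,90,60),(14,220,255));m[:225]=0;m[260:]=0
for k in cv2.findContours(m,0,2)[0]:
    if cv2.contourArea(k)<150: continue
    mm=np.zeros_like(m);cv2.drawContours(mm,[k],-1,255,-1);mm=cv2.erode(mm,np.ones((5,5)))
    z=np.nanmedian(W[mm>0][:,2]);b=cv2.boxPoints(cv2.minAreaRect(k))
    q=np.array([plane(c,u,v,z)[:2] for u,v in b]);print('shim z',z,'corners',q.round(),'mid',q.mean(0).round(1))
Z=W[...,2]
def box(name,mask,z):
    k=max(cv2.findContours(mask.astype(np.uint8)*255,0,2)[0],key=cv2.contourArea);b=cv2.boxPoints(cv2.minAreaRect(k))
    q=np.array([plane(c,u,v,z)[:2] for u,v in b]);print(name,b.round().tolist(),q.round(1).tolist(),'mid',q.mean(0).round(1))
def roi(a,b,cc,d):
    r=np.zeros(Z.shape,bool);r[a:b,cc:d]=1;return r
box('slab',roi(140,268,127,197)&(Z>32)&(Z<60)&(im.min(2)>110),42)
box('fulc',roi(160,190,198,228)&(Z>10),22)
r=roi(145,300,355,440);box('bar',r&(Z>3.5),9)
box('shaft',r&(im.min(2)>130),9)
box('handle',r&(im.max(2)<62)&(Z>6),18)
print(Z[172:178,205:220].round())
E
```

```text
bench z -1.006171041995799
shim z 26.13426429756214 corners [[471.  89.]
 [486.   1.]
 [457.  -4.]
 [441.  84.]] mid [463.8  42.7]
shim z 9.216053366250662 corners [[ 488.  -33.]
 [ 501. -121.]
 [ 472. -125.]
 [ 460.  -37.]] mid [480.2 -79.1]
slab [[125.0, 149.0], [188.0, 147.0], [193.0, 256.0], [130.0, 259.0]] [[685.1, 331.2], [692.1, 182.1], [433.1, 168.8], [426.4, 316.8]] mid [559.2 249.7]
fulc [[203.0, 165.0], [219.0, 165.0], [219.0, 183.0], [203.0, 183.0]] [[652.0, 150.3], [652.3, 111.5], [608.5, 111.1], [608.2, 149.8]] mid [630.3 130.7]
bar [[361.0, 154.0], [371.0, 149.0], [433.0, 283.0], [423.0, 288.0]] [[684.3, -237.3], [695.7, -261.8], [367.3, -412.5], [356.1, -388.1]] mid [ 525.9 -324.9]
shaft [[363.0, 154.0], [369.0, 150.0], [414.0, 246.0], [407.0, 249.0]] [[685.0, -240.6], [692.9, -257.3], [459.0, -367.2], [451.1, -350.6]] mid [ 572.  -303.9]
handle [[406.0, 249.0], [414.0, 247.0], [424.0, 286.0], [416.0, 288.0]] [[450.7, -343.0], [456.2, -363.7], [362.2, -388.3], [356.7, -367.7]] mid [ 406.5 -365.7]
[[14. 13. 18. 22. 23. 22. 21. 21. 21. 16. 16. 19. 16. 16. 15.]
 [13. 16. 20. 23. 24. 25. 25. 18. 20. 18. 16. 13. 16. 16. 13.]
 [12. 14. 20. 19. 21. 23. 22. 22. 19. 21. 15. 16. 15. 14. 13.]
 [18. 14. 17. 22. 23. 22. 23. 24. 26. 19. 13. 15. 13. 14. 11.]
 [14. 15. 13. 20. 24. 21. 25. 20. 18. 21. 15. 13. 16. 14. 16.]
 [15. 16. 17. 21. 23. 23. 20. 23. 20. 22. 14. 15. 15. 13. 16.]]
```

```bash
python3 -m handwheel '[[[0,0,0],[0.305,-0.012,0.06],1],[[0,0,0],[0.305,-0.012,0.06],1],[[0,0,0],[0.305,-0.012,0.06],1],[[0,0,0],[0.305,-0.012,0.06],1],[[0,0,0],[0.305,-0.012,0.06],1],[[0,0,0],[0.305,-0.012,0.06],1],[[0,0,0],[0.305,-0.012,0.06],1],[[0,0,0],[0.305,-0.012,0.06],1],[[0,0,0],[0.305,-0.012,0.06],1],[[0,0,0],[0.305,-0.012,0.06],1],[[0,0,0],[0.305,-0.012,0.06],1]]'
python3 - <<'E'
from h import *
import pickle
c=capture('wrist');save(c,'w1.png');pickle.dump(c,open('w1.pkl','wb'));o=get_obs();print(o['tool_pos'],o['tcp_rot'],o['contact_force'])
E
```

```text
time: 1.2
tool_pos: [488.2, -342.9, 167.3]
tcp_rot: [3.141, -0.0, 0.423]
contact_force: [-0.7, 0.1, -0.8]
grip_width: 91.8
finger_force: 0.0
[ 488.36985215 -342.76618961  167.23860103] [ 3.14089141e+00 -1.10241597e-04  4.22750478e-01] [ 0.56244166 -0.24639047  0.02479285]
```

View pics/w1.png

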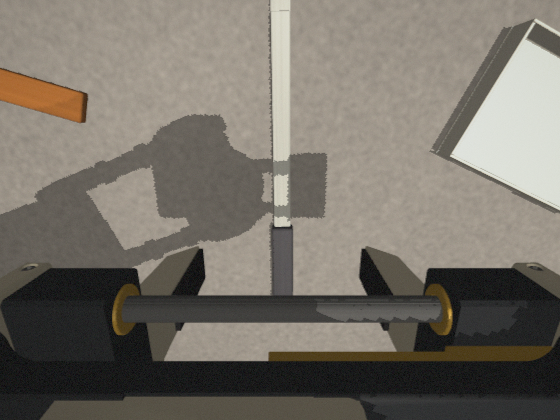

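The wrist view shows the bar running vertically near column 282, in line with the tool, with the shaft/handle junction at row ~226.

```bash
python3 - <<'E'
from h import *
import pickle
c=pickle.load(open('w1.pkl','rb'));im=c['image'].astype(int);P=[]
for r in (30,60,90,120,215,222):
    x=np.where(im[r,255:310].min(1)>150)[0]+255
    p=(plane(c,x.min(),r,12)+plane(c,x.max()+1,r,12))/2;P.append(p[:2]);print(r,x.min(),x.max(),p.round(1))
P=np.array(P);d=P[0]-P[-1];print('ang',np.degrees(np.arctan2(d[1],d[0])))
j=plane(c,282,227,12);u=d/np.hypot(*d);print('junction',j,'grip',j[:2]+40*u)
o=get_obs();R=Ro.from_euler('xyz',o['tcp_rot']).as_matrix()
print('delta tool mm',R.T@(np.r_[j[:2]+40*u,2]-o['tool_pos']),c['camera_from_world'].round(3).tolist())
E
```

```text
30 271 290 [ 629.8 -277.7   12. ]
60 272 289 [ 607.  -287.9   12. ]
90 272 290 [ 583.1 -299.1   12. ]
120 273 289 [ 557.5 -310.6   12. ]Traceback (most recent call last):
  File "<stdin>", line 6, in <module>
    return umr_minimum(a, axis, None, out, keepdims, initial, where)
ValueError: zero-size array to reduction operation minimum which has no identity
```

```bash
python3 - <<'E'
from h import *
import pickle
c=pickle.load(open('w1.pkl','rb'))
u=np.array([.9101,.4144]);j=plane(c,282,227,12)[:2];b=np.array([583.1,-299.1]);j=b+u*((j-b)@u);g=j+40*u
t=plane(c,281,10,12);print(j,g,'taper',((t[:2]-j)@u))
o=get_obs();R=Ro.from_euler('xyz',o['tcp_rot']).as_matrix()
print('delta tool mm',R.T@(np.r_[g,2]-o['tool_pos']))
E
```

```text
[ 452.69452258 -358.47812311] [ 489.09852258 -341.90212311] taper 210.56117994635838
delta tool mm [  1.00080585  -0.6049174  165.2383288 ]
```

```bash
python3 -m handwheel '[[[0,0,0],[0.001,-0.001,0.05],1],[[0,0,0],[0.001,-0.001,0.1],1],[[0,0,0],[0.001,-0.001,0.14],1],[[0,0,0],[0.001,-0.001,0.155],1],[[0,0,0],[0.001,-0.001,0.164],1],[[0,0,0],[0.001,-0.001,0.164],1],[[0,0,0],[0.001,-0.001,0.164],0],[[0,0,0],[0.001,-0.001,0.164],0],[[0,0,0],[0.001,-0.001,0.164],0],[[0,0,0],[0.001,-0.001,0.164],0],[[0,0,0],[0.001,-0.001,0.164],0],[[0,0,0],[0.001,-0.001,0.164],0]]'
```

```text
time: 2.45
tool_pos: [489.9, -340.4, 2.9]
tcp_rot: [3.141, -0.0, 0.425]
contact_force: [0.2, -0.0, -0.5]
grip_width: 48.7
finger_force: 0.0
```

```bash
python3 -m handwheel '[[[0,0,0],[0,0,0],0],[[0,0,0],[0,0,0],0],[[0,0,0],[0,0,0],0],[[0,0,0],[0,0,0],0],[[0,0,0],[0,0,0],0]]'
```

```text
time: 2.95
tool_pos: [490.1, -340.8, 2.7]
tcp_rot: [3.141, -0.0, 0.425]
contact_force: [0.7, -1.7, -1.1]
grip_width: 17.9
finger_force: 30.0
```

```bash
python3 -m handwheel '[[[0,0,0],[0,0,-0.02],0],[[0,0,0],[0,0,-0.05],0],[[0,0,0],[0,0,-0.09],0],[[0,0,0],[0,0,-0.13],0],[[0,0,0],[0,0,-0.17],0],[[0,0,0],[0,0,-0.2],0],[[0,0,0],[0,0,-0.22],0],[[0,0,0],[0,0,-0.22],0]]'
python3 -m handwheel '[[[0,0,-4],[0.01,-0.01,0],0],[[0,0,-10],[0.03,-0.02,0],0],[[0,0,-17],[0.055,-0.037,0],0],[[0,0,-24],[0.08,-0.053,0],0],[[0,0,-31],[0.105,-0.07,0],0],[[0,0,-38],[0.13,-0.086,0],0],[[0,0,-45],[0.155,-0.102,0],0],[[0,0,-52],[0.18,-0.12,0],0],[[0,0,-59],[0.205,-0.137,0],0],[[0,0,-65],[0.222,-0.147,0],0],[[0,0,-68.5],[0.232,-0.153,0],0],[[0,0,-68.5],[0.232,-0.153,0],0]]'
python3 - <<'E'
from h import *
import pickle
c=capture('wrist');save(c,'w2.png');pickle.dump(c,open('w2.pkl','wb'));o=get_obs();print(o['tool_pos'],o['tcp_rot'],o['contact_force'],o['joint_positions'],o['moment'])
E
```

```text
time: 3.75
tool_pos: [490.4, -340.7, 224.7]
tcp_rot: [3.138, -0.001, 0.425]
contact_force: [1.0, -0.2, -7.8]
grip_width: 17.7
finger_force: 30.0
time: 4.95
tool_pos: [637.7, -103.3, 219.3]
tcp_rot: [-3.137, -0.002, 1.623]
contact_force: [-0.4, -0.1, -8.3]
grip_width: 17.3
finger_force: 30.1
[ 637.22287982 -104.54481155  219.72800144] [-3.13667590e+00 -1.38836399e-03  1.62021370e+00] [-0.36860045 -0.44020584 -7.06936847] [-2.81065772e-01  5.77450794e-01  1.16107205e+00 -2.86038059e-04
  1.40817102e+00 -3.30439527e-01] [-0.06368632 -0.06180981  0.16692499]
```

View pics/w2.png

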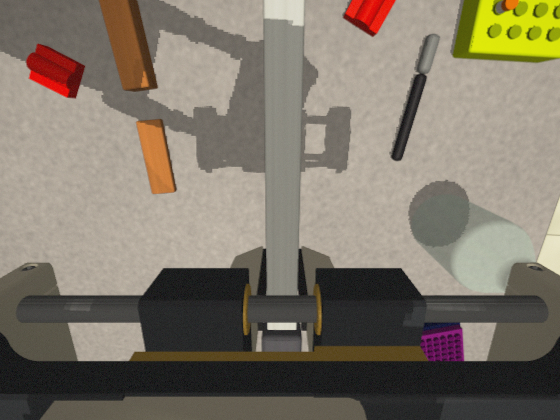

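The wrist view shows the bar held level and straight, running up column ~285 with its taper step at row ~22. The shims are at left and the slab is out of view. I'll check how the bar sits in the grip and re-measure the slab and fulcrum in both fixed cameras.

```bash
python3 - <<'E'
from h import *
import pickle
c=pickle.load(open('w2.pkl','rb'));o=get_obs();R=Ro.from_euler('xyz',o['tcp_rot']).as_matrix();W=pts(c)
T=(W-o['tool_pos'])@R
for r in range(0,260,20):print(r,[T[r,cc].round(1).tolist() for cc in (276,290)],c['image'][r,285])
s=pickle.load(open('scene0.pkl','rb'));a=s['image'][130:230,250:390]
cv2.imwrite('pics/sc.png',cv2.resize(a[...,::-1],None,fx=5,fy=5,interpolation=2))
t=pickle.load(open('top0.pkl','rb'))['image'][135:275,110:240]
cv2.imwrite('pics/tc.png',cv2.resize(t[...,::-1],None,fx=4,fy=4,interpolation=2))
E
```

```text
0 [[131.6, -2.5, -9.6], [131.8, 3.4, -9.1]] [212 208 194]
20 [[124.3, -2.5, -9.4], [124.1, 3.5, -10.0]] [135 136 124]
40 [[116.8, -2.6, -8.6], [116.7, 3.6, -8.9]] [139 139 131]
60 [[108.6, -2.6, -10.0], [108.8, 3.7, -8.7]] [138 136 127]
80 [[100.6, -2.7, -7.5], [100.5, 3.8, -8.8]] [139 134 126]
100 [[91.9, -2.7, -7.4], [91.8, 3.9, -9.0]] [139 137 126]
120 [[82.9, -2.7, -8.4], [82.9, 4.0, -8.3]] [139 138 126]
140 [[73.5, -2.7, -8.3], [73.5, 4.1, -8.4]] [141 139 130]
160 [[63.9, -2.7, -9.5], [63.8, 4.2, -8.7]] [136 135 124]
180 [[53.8, -2.8, -9.3], [53.9, 4.3, -9.4]] [139 138 126]
200 [[43.2, -2.8, -9.0], [43.3, 4.4, -9.4]] [138 134 126]
220 [[32.2, -2.9, -9.0], [32.0, 4.5, -8.5]] [139 136 126]
240 [[21.4, -2.9, -10.6], [20.8, 4.6, -9.2]] [137 137 127]
```

View pics/sc.png

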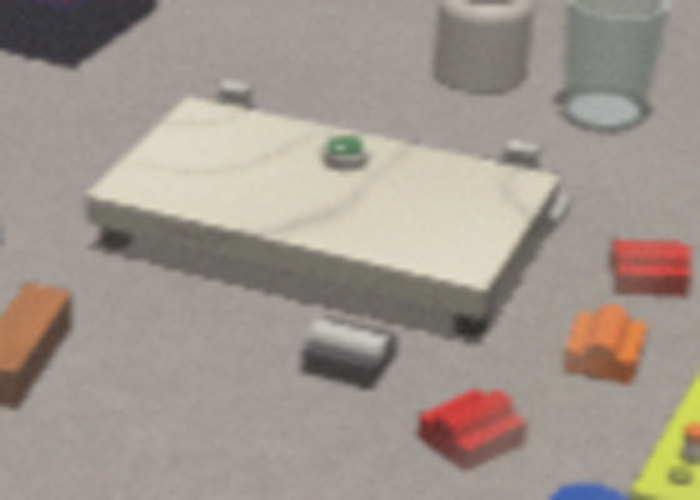

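View pics/tc.png

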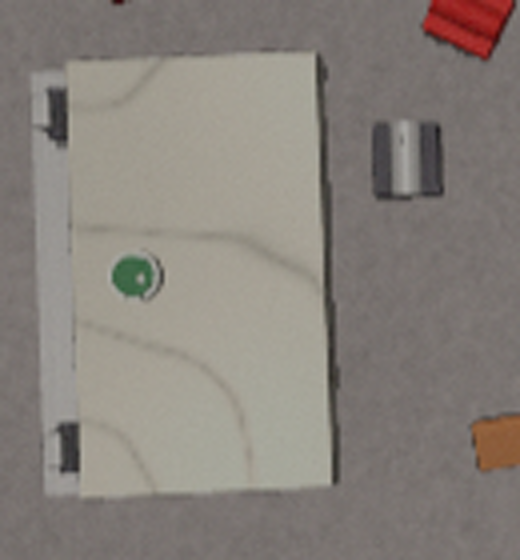

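The scene crop shows the slab's front lower edge running from about (90,213) to (488,315), with the fulcrum ridge from (315,328) to (390,348). In the top crop, the front top edge runs from (318,52) to (334,484), and the fulcrum covers columns 373–442 and rows 120–198.

```bash
python3 - <<'E'
from h import *
import pickle
s=pickle.load(open('scene0.pkl','rb'));t=pickle.load(open('top0.pkl','rb'))
S=lambda u,v,z:plane(s,(u+.5)/5-.5+250,(v+.5)/5-.5+130,z)[:2].round(1)
T=lambda u,v,z:plane(t,(u+.5)/4-.5+110,(v+.5)/4-.5+135,z)[:2].round(1)
print('scene low edge',S(90,213,20),S(488,315,20),'top edge',S(90,193,42),S(490,291,42))
print('top edge',T(318,52,42),T(334,484,42))
print('ridge scene',S(320,326,24),S(390,348,24))
print('ful top',T(405,120,24),T(405,198,24),T(373,160,14),T(442,160,14))
e1=(T(318,52,42)+S(490,291,42))/2;e2=(T(334,484,42)+S(90,193,42))/2;print(e1,e2,(e1+e2)/2)
y=(e2-e1)/np.hypot(*(e2-e1));x=np.array([y[1],-y[0]]);print('slab yaw',np.degrees(np.arctan2(x[1],x[0])))
E
```

```text
scene low edge [429.  177.8] [692.6 185.9] top edge [436.1 166.6] [695.1 177.4]
top edge [690.6 180.1] [434.7 167.6]
ridge scene [614.1 123.2] [658.4 121.5]
ful top [652.8 130.9] [605.5 130.4] [629.4 151.8] [629.7 109.6]
[692.85 178.75] [435.4 167.1] [564.125 172.925]
slab yaw 92.59095272931424
```

```bash
cat > bar.py <<'E'
import sys
from h import *
C=np.array([630,130,14.]);yaw=np.radians(92.8)
def pose(th,f,clr):
    t=np.radians(th);h=np.array([np.cos(yaw),np.sin(yaw),0]);Z=np.array([0,0,1.])
    u=h*np.cos(t)-Z*np.sin(t);n=h*np.sin(t)+Z*np.cos(t)
    return C+n*(13+clr)+u*(-38.6-f),np.stack([u,np.cross(-n,u),-n],1)
o=get_obs();R=Ro.from_euler('xyz',o['tcp_rot']).as_matrix()
print(o['tool_pos'].round(1),o['contact_force'].round(1),o['grip_width'])
for a in sys.argv[1:]:
    p,Q=pose(*map(float,a.split(',')))
    print(a,p.round(1),'turn',np.degrees(Ro.from_matrix(R.T@Q).as_rotvec()).round(1),'shift',(R.T@(p-o['tool_pos'])).round(1))
E
python3 bar.py 20,177.6,40 20,177.6,2
```

```text
[ 637.2 -104.5  219.7] [-0.4 -0.4 -7.1] 17.72187780526411
20,177.6,40 [639.  -54.8 137.7] turn [ -0.3 -20.1   0.1] shift [49.5  4.7 82. ]
20,177.6,2 [639.7 -67.8 102. ] turn [ -0.3 -20.1   0.1] shift [ 36.4   4.8 117.7]
```

```bash
python3 -m handwheel '[[[0,-3,0],[0.006,0.0005,0.01],0],[[0,-8,0],[0.016,0.0015,0.03],0],[[0,-13,0],[0.03,0.003,0.05],0],[[0,-17,0],[0.04,0.004,0.07],0],[[0,-20,0],[0.0495,0.0045,0.082],0],[[0,-20,0],[0.0495,0.0045,0.082],0],[[0,-20,0],[0.0495,0.0045,0.082],0]]'
python3 bar.py 20,177.6,3 20,117.6,3
python3 - <<'E'
from h import *
c=capture('scene');a=c['image'][110:260,230:430];cv2.imwrite('pics/s2.png',cv2.resize(a[...,::-1],None,fx=4,fy=4,interpolation=2))
import pickle;pickle.dump(c,open('s2.pkl','wb'))
E
```

```text
time: 5.7
tool_pos: [639.7, -56.1, 139.9]
tcp_rot: [-3.14, 0.348, 1.62]
contact_force: [-0.2, 0.3, -7.1]
grip_width: 17.5
finger_force: 30.0
[639.7 -56.1 139.9] [-0.2  0.3 -7.1] 17.543753880895018
20,177.6,3 [639.7 -67.5 103. ] turn [-0.1 -0.1  0. ] shift [ 2.  -0.5 38.6]
20,117.6,3 [636.9 -11.1  82.5] turn [-0.1 -0.1  0. ] shift [62.  -0.5 38.7]
```

View pics/s2.png

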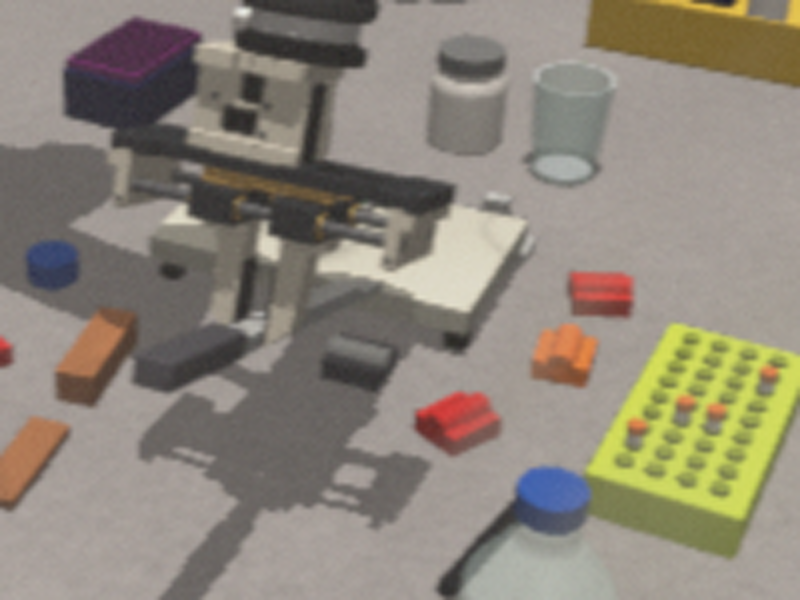

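The scene view shows the bar in the gripper, sloping tip-down above the fulcrum (355,360) and pointing at the slab edge. Next I lower it and slide it in.

```bash
python3 -m handwheel '[[[0,0,0],[0.002,0,0.015],0],[[0,0,0],[0.002,0,0.028],0],[[0,0,0],[0.002,0,0.036],0],[[0,0,0],[0.002,0,0.0385],0],[[0,0,0],[0.012,0,0.0385],0],[[0,0,0],[0.022,0,0.0385],0],[[0,0,0],[0.032,0,0.0385],0],[[0,0,0],[0.042,0,0.0385],0],[[0,0,0],[0.042,0,0.0385],0],[[0,0,0],[0.042,0,0.0385],0]]'
python3 bar.py 20,117.6,1
python3 - <<'E'
from h import *
c=capture('top');W=pts(c);a=c['image'][135:275,110:310];cv2.imwrite('pics/t3.png',cv2.resize(a[...,::-1],None,fx=4,fy=4,interpolation=2))
E
```

```text
time: 6.75
tool_pos: [639.0, -28.9, 90.2]
tcp_rot: [-3.142, 0.349, 1.622]
contact_force: [0.0, -0.0, -7.3]
grip_width: 17.2
finger_force: 30.0
[639.  -28.9  90.2] [ 0.  -0.  -7.3] 17.1624662067414
20,117.6,1 [636.9 -11.8  80.6] turn [0.  0.  0.1] shift [19.4 -1.2  3.1]
```

View pics/t3.png

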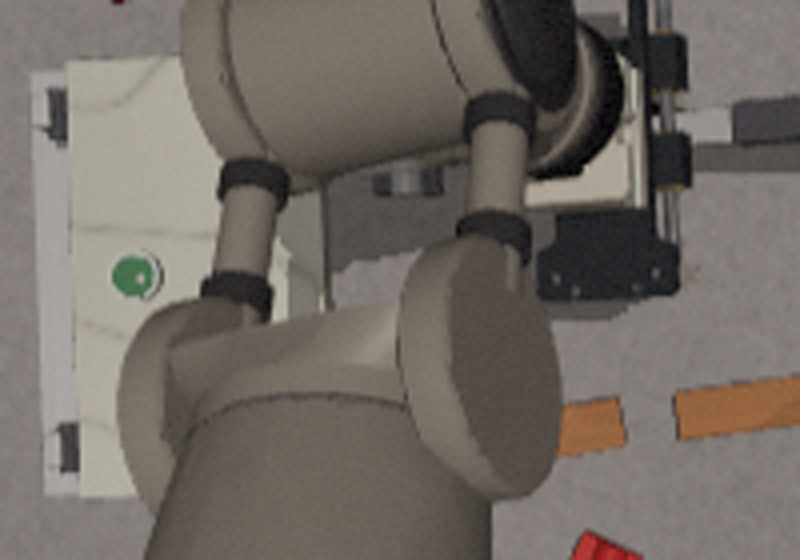

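The arm hides the bar in this top view. The wrist reads only the bar's weight, so there is no contact yet. I'll continue the insertion.

```bash
python3 -m handwheel '[[[0,0,0],[0.005,-0.001,0.001],0],[[0,0,0],[0.010,-0.001,0.001],0],[[0,0,0],[0.015,-0.001,0.001],0],[[0,0,0],[0.0195,-0.001,0.001],0],[[0,0,0],[0.0195,-0.001,0.001],0]]'
python3 -m handwheel '[[[0,0,0],[0,0,0.001],0],[[0,0,0],[0,0,0.002],0],[[0,0,0],[0,0,0.002],0]]'
python3 bar.py 20,117.6,0
```

```text
time: 7.3
tool_pos: [636.9, -10.7, 82.2]
tcp_rot: [-3.141, 0.349, 1.621]
contact_force: [0.3, -0.0, -7.5]
grip_width: 17.6
finger_force: 30.0
time: 7.6
tool_pos: [637.0, -12.5, 80.5]
tcp_rot: [-3.141, 0.349, 1.62]
contact_force: [-0.4, 0.9, -6.8]
grip_width: 17.7
finger_force: 30.0
[637.  -12.5  80.5] [-0.4  0.9 -6.8] 17.660414585947713
20,117.6,0 [637.  -12.2  79.6] turn [-0.  0.  0.] shift [ 0.6 -0.   0.7]
```

```bash
python3 -m handwheel '[[[0,0,0],[0,0,0.001],0],[[0,0,0],[0,0,0.0015],0],[[0,0,0],[0,0,0.0015],0]]'
python3 -m handwheel '[[[0,0,0],[0,0,0.001],0],[[0,0,0],[0,0,0.0015],0],[[0,0,0],[0,0,0.0015],0]]'
python3 bar.py 20,117.6,0 15,117.6,0 10,117.6,0 5,117.6,0 0,117.6,0 -4,117.6,0 -5,117.6,0
```

```text
time: 7.9
tool_pos: [637.1, -12.9, 79.3]
tcp_rot: [3.142, 0.349, 1.62]
contact_force: [0.2, -0.3, -7.1]
grip_width: 17.3
finger_force: 30.0
time: 8.2
tool_pos: [637.2, -13.3, 77.9]
tcp_rot: [3.141, 0.349, 1.62]
contact_force: [-0.0, -0.3, -5.9]
grip_width: 17.7
finger_force: 30.0
[637.2 -13.3  77.9] [-0.  -0.3 -5.9] 17.657821732457144
20,117.6,0 [637.  -12.2  79.6] turn [0. 0. 0.] shift [ 0.5 -0.1 -2. ]
15,117.6,0 [637.2 -17.3  67. ] turn [0. 5. 0.] shift [-0.  -0.1 11.6]
10,117.6,0 [637.4 -21.4  53.9] turn [ 0. 10.  0.] shift [ 0.6 -0.2 25.3]
5,117.6,0 [637.5 -24.3  40.6] turn [ 0. 15.  0.] shift [ 2.5 -0.2 38.8]
0,117.6,0 [637.6 -26.   27. ] turn [ 0. 20.  0.] shift [ 5.5 -0.2 52.2]
-4,117.6,0 [637.7 -26.5  16.1] turn [ 0. 24.  0.] shift [ 8.8 -0.2 62.6]
-5,117.6,0 [637.7 -26.6  13.3] turn [ 0. 25.  0.] shift [ 9.7 -0.2 65.2]
```

```bash
python3 -m handwheel '[[[0,2.5,0],[0.000,0,0.0065],0],[[0,5,0],[0.000,0,0.013],0],[[0,7.5,0],[0.000,0,0.020],0],[[0,10,0],[0.0006,0,0.027],0],[[0,10,0],[0.0006,0,0.027],0]]'
python3 bar.py 10,117.6,0 5,117.6,0 0,117.6,0 -5,117.6,0
```

```text
time: 8.7
tool_pos: [637.2, -22.0, 51.8]
tcp_rot: [-3.141, 0.172, 1.619]
contact_force: [0.0, 5.0, -3.9]
grip_width: 17.8
finger_force: 30.0
[637.2 -22.   51.8] [ 0.   5.  -3.9] 17.808152809013635
10,117.6,0 [637.4 -21.4  53.9] turn [-0.  -0.1 -0. ] shift [ 0.2  0.2 -2.2]
5,117.6,0 [637.5 -24.3  40.6] turn [-0.   4.9 -0. ] shift [-0.4  0.2 11.4]
0,117.6,0 [637.6 -26.   27. ] turn [-0.   9.9 -0. ] shift [ 0.2  0.2 25.1]
-5,117.6,0 [637.7 -26.6  13.3] turn [-0.  14.9 -0.1] shift [ 2.1  0.2 38.7]
```

```bash
python3 -m handwheel '[[[0,2.5,0],[0.000,0,0.0068],0],[[0,5,0],[0.000,0,0.0135],0],[[0,7.5,0],[0.000,0,0.020],0],[[0,10,0],[0.0002,0,0.027],0],[[0,10,0],[0.0002,0,0.027],0]]'
python3 bar.py 0,117.6,0 -4.6,117.6,0
```

```text
time: 9.2
tool_pos: [637.3, -25.8, 25.4]
tcp_rot: [-3.14, -0.002, 1.62]
contact_force: [0.5, 5.4, -2.1]
grip_width: 17.7
finger_force: 30.0
[637.3 -25.8  25.4] [ 0.5  5.4 -2.1] 17.658906449344638
0,117.6,0 [637.6 -26.   27. ] turn [-0.1 -0.1 -0. ] shift [-0.2  0.3 -1.6]
-4.6,117.6,0 [637.7 -26.6  14.4] turn [-0.1  4.5 -0. ] shift [-0.8  0.3 10.9]
```

```bash
python3 -m handwheel '[[[0,2.3,0],[-0.0004,0,0.006],0],[[0,4.6,0],[-0.0008,0,0.0125],0],[[0,4.6,0],[-0.0008,0,0.0125],0],[[0,4.6,0],[-0.0008,0,0.0125],0]]'
python3 - <<'E'
from h import *
c=capture('scene');a=c['image'][110:260,230:430];cv2.imwrite('pics/s4.png',cv2.resize(a[...,::-1],None,fx=4,fy=4,interpolation=2))
print(get_obs()['contact_force'])
E
```

```text
time: 9.6
tool_pos: [638.0, -25.9, 13.9]
tcp_rot: [3.141, -0.081, 1.621]
contact_force: [0.2, 5.9, -2.6]
grip_width: 17.8
finger_force: 30.0
[ 0.70363674  6.78576495 -1.84056789]
```

View pics/s4.png

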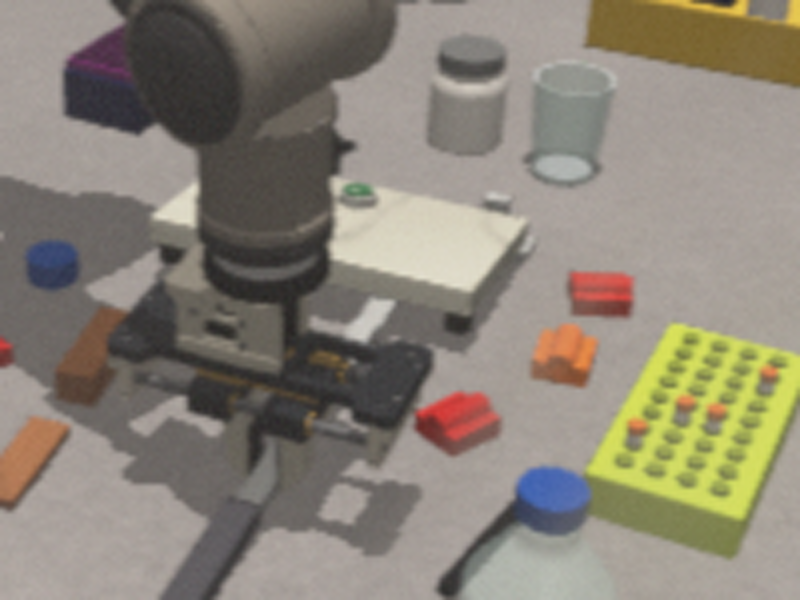

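The scene view shows the slab edge raised off its front feet (foot visible at (460,320)) and the bar over the fulcrum with its handle on the bench. Now I release it.

```bash
python3 -m handwheel '[[[0,0,0],[0.001,0,0.001],0],[[0,0,0],[0.001,0,0.001],0],[[0,0,0],[0.001,0,0.001],0.25],[[0,0,0],[0.001,0,0.001],0.3],[[0,0,0],[0.001,0,0.001],0.5],[[0,0,0],[0.001,0,0.001],0.7],[[0,0,0],[0.001,0,0.001],0.8],[[0,0,0],[0.001,0,0.001],0.8],[[0,0,0],[0.001,0,0.001],0.8]]'
python3 -m handwheel '[[[0,0,0],[0,0,-0.02],0.8],[[0,0,0],[0,0,-0.05],0.8],[[0,0,0],[0,0,-0.09],0.8],[[0,0,0],[0,0,-0.13],0.8],[[0,0,0],[-0.03,0,-0.17],0.8],[[0,0,0],[-0.07,0.0,-0.17],0.8],[[0,0,0],[-0.12,0,-0.17],0.8],[[0,0,0],[-0.12,0,-0.17],0.8]]'
python3 - <<'E'
from h import *
import pickle
c=capture('top');pickle.dump(c,open('t5.pkl','wb'));save(c,'t5.png')
im=c['image'];hsv=cv2.cvtColor(im,cv2.COLOR_RGB2HSV);W=pts(c)
m=cv2.inRange(hsv,(5,90,60),(14,220,255));m[:225]=0;m[260:]=0
for k in cv2.findContours(m,0,2)[0]:
    if cv2.contourArea(k)>150: print(cv2.boundingRect(k))
for v in (185,200,220,240):print(v,[np.nanmedian(W[v-3:v+4,u-2:u+3,2]).round(1) for u in (135,150,165,180,187)])
o=get_obs();print(o['tool_pos'],o['tcp_rot'])
E
```

```text
time: 10.55
tool_pos: [637.8, -26.2, 12.2]
tcp_rot: [3.142, -0.08, 1.62]
contact_force: [-0.0, 0.2, -0.1]
grip_width: 63.0
finger_force: 0.0
time: 11.35
tool_pos: [643.8, -165.5, 171.3]
tcp_rot: [-3.141, -0.078, 1.614]
contact_force: [-1.4, -0.6, 0.5]
grip_width: 73.5
finger_force: 0.0
(228, 234, 38, 19)
(279, 229, 34, 16)
185 [np.float64(43.4), np.float64(47.0), np.float64(51.5), np.float64(54.4), np.float64(54.1)]
200 [np.float64(44.3), np.float64(46.9), np.float64(50.6), np.float64(54.6), np.float64(54.8)]
220 [np.float64(42.3), np.float64(47.1), np.float64(51.2), np.float64(54.6), np.float64(55.2)]
240 [np.float64(43.4), np.float64(46.6), np.float64(50.1), np.float64(54.2), np.float64(55.9)]
[ 643.79718736 -162.33822802  171.33203209] [-3.14077637 -0.08007861  1.6158452 ]
```

View pics/t5.png

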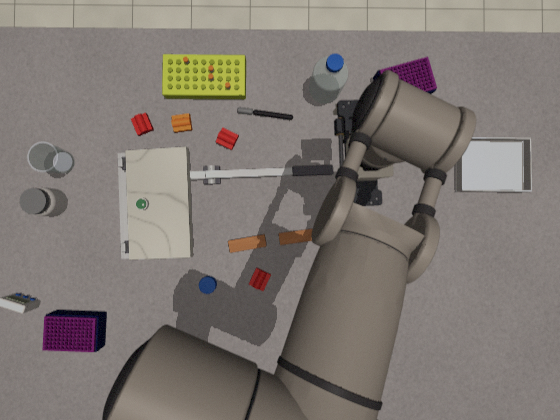

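The top view shows the bar lying square over the fulcrum (212,175), with its tip under the slab and the slab held up at about 0.1 rad. The shims have not moved. The thick one, at (247,243), is next.

```bash
cat > go.py <<'E'
import sys
from h import *
o=get_obs();R=Ro.from_euler('xyz',o['tcp_rot']).as_matrix()
print(o['tool_pos'].round(1),o['tcp_rot'].round(3),o['contact_force'].round(1),o['grip_width'])
for a in sys.argv[1:]:
    x,y,z,w=map(float,a.split(','));Q=Ro.from_euler('xyz',[180,0,w],degrees=True).as_matrix()
    print(a,'turn',np.degrees(Ro.from_matrix(R.T@Q).as_rotvec()).round(1),'shift',(R.T@(np.array([x,y,z])-o['tool_pos'])).round(1))
E
python3 go.py 471.2,13.6,130,104.3; python3 - <<'E'
from h import *
import pickle
c=pickle.load(open('t5.pkl','rb'));hsv=cv2.cvtColor(c['image'],cv2.COLOR_RGB2HSV)
m=cv2.inRange(hsv,(5,90,40),(14,230,255));m[:225]=0;m[260:]=0;m[:,272:]=0
k=max(cv2.findContours(m,0,2)[0],key=cv2.contourArea);r=cv2.minAreaRect(k);q=np.array([plane(c,u,v,27)[:2] for u,v in cv2.boxPoints(r)]);print(q.round(),q.mean(0))
E
```

```text
[ 643.8 -162.3  171.3] [-3.141 -0.08   1.616] [ 0.1 -0.1 -0.5] 73.25645620910642
471.2,13.6,130,104.3 turn [  0.4  -4.6 -11.7] shift [ 179.6 -164.5   56. ]
[[470.  89.]
 [487.   1.]
 [457.  -4.]
 [441.  84.]] [463.73816052  42.44011407]
```

```bash
python3 -m handwheel '[[[0,-1,-1],[0.03,-0.028,0.009],0.65],[[0,-2,-3],[0.07,-0.065,0.022],0.65],[[0,-3,-5],[0.11,-0.102,0.034],0.65],[[0,-4,-7],[0.145,-0.135,0.045],0.65],[[0,-4.6,-7.7],[0.17,-0.158,0.053],0.65],[[0,-4.6,-7.7],[0.179,-0.1665,0.056],0.65],[[0,-4.6,-7.7],[0.179,-0.1665,0.056],0.65],[[0,-4.6,-7.7],[0.179,-0.1665,0.056],0.65]]'
python3 go.py 469.1,13,8,100.3; python3 - <<'E'
from h import *
c=capture('wrist');hsv=cv2.cvtColor(c['image'],cv2.COLOR_RGB2HSV);W=pts(c)
m=cv2.inRange(hsv,(5,90,40),(16,230,255))
for k in cv2.findContours(m,0,1)[0]:
    if cv2.contourArea(k)<400: continue
    mm=np.zeros_like(m);cv2.drawContours(mm,[k],-1,255,-1)
    s=(mm>0)&(W[...,2]>23)&(W[...,2]<31);print(cv2.boundingRect(k),s.sum())
    if s.sum()<300: continue
    k2=max(cv2.findContours(s.astype(np.uint8)*255,0,1)[0],key=cv2.contourArea)
    q=np.array([plane(c,u,v,27)[:2] for u,v in k2[:,0].astype(float)],np.float32);b=cv2.minAreaRect(q);print(b,cv2.boxPoints(b).round(1))
E
```

```text
time: 12.2
tool_pos: [470.4, 15.2, 131.3]
tcp_rot: [3.134, 0.001, 1.755]
contact_force: [0.1, 0.5, -0.0]
grip_width: 59.7
finger_force: 0.0
[470.4  15.2 131.3] [3.134e+00 1.000e-03 1.755e+00] [ 0.1  0.5 -0. ] 59.65026194090791
469.1,13,8,100.3 turn [0.4 0.1 0.3] shift [ -1.7  -2.6 123.2]
(260, 247, 30, 49) 0
(262, 126, 35, 100) 3242
((462.96685791015625, 42.79013442993164), (29.38277244567871, 88.78644561767578), 10.325895309448242) [[440.6  83.8]
 [456.5  -3.5]
 [485.4   1.7]
 [469.5  89.1]]
```

```bash
python3 -m handwheel '[[[0,0,0],[-0.002,-0.002,0.04],0.65],[[0,0,0],[-0.002,-0.002,0.08],0.65],[[0,0,0],[-0.002,-0.002,0.11],0.65],[[0,0,0],[-0.002,-0.002,0.123],0.65],[[0,0,0],[-0.002,-0.002,0.123],0.65],[[0,0,0],[-0.002,-0.002,0.123],0],[[0,0,0],[-0.002,-0.002,0.123],0],[[0,0,0],[-0.002,-0.002,0.123],0],[[0,0,0],[-0.002,-0.002,0.123],0],[[0,0,0],[-0.002,-0.002,0.123],0],[[0,0,0],[-0.002,-0.002,0.123],0]]'
python3 -m handwheel '[[[0,0,0],[0,0,0],0],[[0,0,0],[0,0,0],0],[[0,0,0],[0,0,-0.003],0],[[0,0,0],[0,0,-0.003],0]]'
python3 - <<'E'
import numpy as np
E0=np.array([564,174]);x=np.array([-.0488,.9988]);y=np.array([-.9988,-.0488])
for sx in (-110,-40):print((E0+sx*x+45*y).round(1))
E
python3 go.py 524,25,11,92.8 521,132,11,92.8
```

```text
time: 13.35
tool_pos: [468.6, 12.9, 8.3]
tcp_rot: [3.135, 0.001, 1.755]
contact_force: [-0.3, -1.3, 6.2]
grip_width: 30.0
finger_force: 30.0
time: 13.75
tool_pos: [468.1, 13.0, 10.9]
tcp_rot: [3.136, 0.001, 1.755]
contact_force: [0.1, 0.0, 0.2]
grip_width: 29.6
finger_force: 30.0
[524.4  61.9]
[521.  131.9]
[468.1  13.   10.9] [3.136e+00 1.000e-03 1.755e+00] [0.1 0.  0.2] 29.60739864009657
524,25,11,92.8 turn [0.3 0.  7.7] shift [ 1.6 57.1  0.2]
521,132,11,92.8 turn [0.3 0.  7.7] shift [107.3  73.7   0.2]
```

```bash
python3 -m handwheel '[[[0,0,2],[0.008,0.015,0],0],[[0,0,4],[0.02,0.034,0],0],[[0,0,6],[0.03,0.052,0],0],[[0,0,7.7],[0.038,0.064,0],0],[[0,0,7.7],[0.038,0.064,0],0],[[0,0,7.7],[0.038,0.064,0],0]]'
python3 go.py 521,132,11,92.8
```

```text
time: 14.35
tool_pos: [523.2, 62.0, 10.5]
tcp_rot: [3.138, -0.0, 1.622]
contact_force: [-0.4, -0.5, -0.8]
grip_width: 30.1
finger_force: 30.0
[523.2  62.   10.5] [ 3.138 -0.     1.622] [-0.4 -0.5 -0.8] 30.09611257970619
521,132,11,92.8 turn [ 0.2 -0.   0.1] shift [70.   1.4 -0.5]
```

```bash
python3 -m handwheel '[[[0,0,0],[0.01,0.001,0],0],[[0,0,0],[0.025,0.001,0],0],[[0,0,0],[0.04,0.001,0],0],[[0,0,0],[0.05,0.001,0],0],[[0,0,0],[0.05,0.001,0],0]]'
python3 -m handwheel '[[[0,0,0],[0.01,0,0],0],[[0,0,0],[0.02,0,0],0],[[0,0,0],[0.02,0,0.0015],0],[[0,0,0],[0.02,0,0.003],0],[[0,0,0],[0.02,0,0.003],0]]'
```

```text
time: 14.85
tool_pos: [522.2, 113.8, 11.0]
tcp_rot: [3.136, -0.0, 1.623]
contact_force: [0.0, -0.3, -1.2]
grip_width: 29.6
finger_force: 30.0
time: 15.35
tool_pos: [521.7, 132.2, 8.3]
tcp_rot: [3.136, -0.001, 1.62]
contact_force: [-1.9, 2.1, 3.6]
grip_width: 29.8
finger_force: 30.0
```

```bash
python3 -m handwheel '[[[0,0,0],[0,0,0],0.4],[[0,0,0],[0,0,0],0.5],[[0,0,0],[0,0,0],0.5],[[0,0,0],[0,0,0],0.5],[[0,0,0],[0,0,0],0.5],[[0,0,0],[-0.015,0,0],0.5],[[0,0,0],[-0.04,0,0],0.5],[[0,0,0],[-0.08,0,0],0.5],[[0,0,0],[-0.1,0,-0.03],0.5],[[0,0,0],[-0.1,0,-0.07],0.5],[[0,0,0],[-0.1,0,-0.11],0.5],[[0,0,0],[-0.1,0,-0.11],0.5]]'
python3 - <<'E'
from h import *
c=capture('wrist');hsv=cv2.cvtColor(c['image'],cv2.COLOR_RGB2HSV);W=pts(c)
m=cv2.inRange(hsv,(5,90,30),(16,230,255));print(c['image'].shape)
for k in cv2.findContours(m,0,1)[0]:
    if cv2.contourArea(k)<200: continue
    mm=np.zeros_like(m);cv2.drawContours(mm,[k],-1,255,-1)
    s=(mm>0)&(W[...,2]>21)&(W[...,2]<32);print(cv2.boundingRect(k),s.sum())
    if s.sum()<200: continue
    k2=max(cv2.findContours(s.astype(np.uint8)*255,0,1)[0],key=cv2.contourArea)
    q=np.array([plane(c,u,v,27)[:2] for u,v in k2[:,0].astype(float)],np.float32);b=cv2.minAreaRect(q);print(b,cv2.boxPoints(b).round(1),np.nanmedian(W[s][:,2]))
c=capture('top');W=pts(c)
for v in (160,220,240):print([np.nanmedian(W[v-3:v+4,u-2:u+3,2]).round(1) for u in (135,150,165,180,187)])
print(get_obs()['time'])
E
```

```text
time: 16.55
tool_pos: [529.0, 30.5, 123.1]
tcp_rot: [3.126, 0.001, 1.619]
contact_force: [-0.4, -0.2, 0.6]
grip_width: 45.6
finger_force: 0.0
(420, 560, 3)
(226, 322, 23, 15) 0
(257, 25, 40, 85) 3225
((520.3170776367188, 147.06103515625), (29.55328941345215, 59.30454635620117), 2.517911195755005) [[504.3 176. ]
 [506.9 116.8]
 [536.4 118.1]
 [533.8 177.3]] 27.174974393665025
(541, 0, 19, 41) 0
[np.float64(43.6), np.float64(48.1), np.float64(52.0), np.float64(55.6), np.float64(49.9)]
[np.float64(43.1), np.float64(47.1), np.float64(51.4), np.float64(55.4), np.float64(483.3)]
[np.float64(43.2), np.float64(46.4), np.float64(51.0), np.float64(54.3), np.float64(472.8)]
16.65
```

```bash
python3 -m handwheel '[[[0,0,0],[0,0,-0.02],0.5],[[0,0,0],[0,0,-0.02],0.5],[[0,0,0],[0,0,-0.02],0.5]]'; python3 -c "from plant import close_job;print(close_job())"
```

```text
time: 16.95
tool_pos: [525.3, 31.9, 136.6]
tcp_rot: [3.138, -0.0, 1.62]
contact_force: [-0.5, 0.1, -0.3]
grip_width: 45.8
finger_force: 0.0
the job is handed in; nothing more can be done
None
```

I levered the slab up with the bar and left it resting on the bar at about 0.1 rad; the thick shim lies flat and square, about 35 mm under the raised edge. I handed the job in at about 17 s with the robot clear, but the hand-in gave no pass/fail result.

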